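# Stack a second bearing on the sloped drain rack over a separator plate

## Robot

A 7-joint arm with a two-finger parallel gripper is mounted at the origin on a cart in front of the work surface, level with it; the furniture and walls round the work are solid. World frame = base frame: x ahead of the robot, y to its left, z up, the work surface at z = 0. Lengths are in m, angles in rad, forces in N, time in s.
With the tool pointing down it reaches from about 0.35 to 0.9 m from the base axis. Payload 8.1 kg.
Tool frame: the origin (TCP) lies at the very end of the fingers, on their centre line; the grasp point (between the pads) lies 19 mm behind it; z points along the fingers, y is the direction in which the jaws open and shut (so a half turn about z gives the same grasp; the last joint's range is limited). The gripper opens to 85 mm and grips with 20 to 120 N. Pads are 22 mm wide; open, the fingers measure 114 mm over their backs; the gripper's body (76 mm by 85 mm) begins 54 mm behind the grasp point. The pads swing forward as they close: fully open they stand 13 mm farther back than shut.
Start: joints at [-1.328, 0.434, 0.025, 1.573, -0.012, 1.134, -0.075], TCP at [0.212, 0.588, 0.231] pointing down, gripper open.
Joint ranges: [-2.62, 2.62], [-0.44, 2.09], [-1.27, 1.32], [0.08, 2.57], [-1.32, 4.46], [0.12, 2], [-2.74, 2.74]. Speed limits (rad/s): [2.22, 2.22, 3.01, 3.01, 3.14, 3.14, 3.14].

## Interface

Orientations are given as a rotation vector (axis times angle).
In Python, from workcell import manip gives the robot as it stands.
- The arm moves only by the tool apply_moves, never from a script. Its argument "moves" is one flat list of numbers, 7 for each row, row after row: the shift along the world's x, y, z in cm, then the turn, a rotation vector about the world's x, y, z in rad, then the opening, from -1 (shut) to 1 (fully open). A call has 1 to 10 rows; each row shifts and turns the pose as measured when the row begins; what a row does not reach is not made up. A row lasts 1/10 s, in which the tool goes at most 50 mm and 8.59 degrees, less where a joint would pass 70% of its speed; a pose out of reach is approached as far as the arm can. A call is refused whole if a number of a shift passes 5 or a number of a turn 0.15, either way. A call with a gripper value outside its range is refused whole. The fingers move at their own pace and stop on an object; "grip_force" is the grip in N (left out, the last holds). Time passes only in rows, so rows that do not move let the fingers close. It gives the time, the measured TCP pose, the force and the opening at its end, in the units of the state.
- manip.get_state(): the state, without advancing time (a new reading comes with each control period).
- manip.grab_frame(name): name is "scene" or "top" or "wrist"; returns a dict with "img" (480x640x3 uint8, blue, green, red), "depth" (480x640 float32, m along the optical axis (not along the pixel's ray), 0 where there is no reading), "fx", "fy", "cx", "cy" (pixels), "R" (3x3) and "t" (3): a world point X has camera coordinates R X + t. Camera axes: x right, y down, z forward; pixel columns grow to the right and rows downward; lengths in m; the calibration is good to about 2 mm. A picture is of the moment at which its call begins.
- manip.job_done(): hands the job in, once; it reports no verdict.
The state is a dict: "time": time; "qpos": joint angles; "joint_velocities": joint speeds; "effort": joint torques, N m; "ee_pos": TCP position; "tool_rot": TCP orientation; "ft_force": force on the tool from outside, world axes, zero at the start; "ft_torque": the same for the moment, N m; "opening": finger opening in m.
Only numpy, scipy, OpenCV 4.12 (cv2) and the standard library are available. Lean on these libraries where they do the work, as an engineer would, in place of code of your own. Each camera call takes 0.05 s, during which the arm holds its last target. There are 200 camera calls.

## Task

A washed bearing already lies on the sloped drain rack, against the lip at its lower end. Lay the flat separator plate on that bearing, centred across it with its long side running up the slope and its short edge touching the lip, let go of it, and then lay the smaller loose bearing flat on the plate, centred across the lower bearing and with its rim touching the lip. Do not shift the lower bearing, and leave the dial gauge and the gear where they are.

Things in the scene. Friction and masses are not known exactly. Their poses are not given: they have to be found in the camera images.
- deck: Sloped aluminium deck of the drain rack, 125 mm long, 94 wide, tilted 0.38 rad, on a dark steel foot 150 x 100 mm. Origin: on the deck face, middle of the foot of the lip, 52 mm above the bench. x runs up the slope (roughly away from the robot), y along the lip, z square to the deck. Lip: end wall 6 mm thick, 94 wide, 40 high along z; inner face at x = 0. No side walls.
- bearing_low: The larger ball bearing, 62 mm in diameter and 16 mm thick, lying flat on the sloped deck with its rim against the lip. Origin: centre of its underside, z along its axis (square to the deck). It stands somewhere between 10 mm left and 10 mm right of the middle of the deck. Its bore counts as closed.
- plate: Separator plate of grey plastic, 80 x 56 mm and 8 mm thick, with four small drain holes near the corners, about 60 g, lying flat on the bench. Origin: centre of its underside; x along the 80 mm side, y along the 56 mm side, z up.
- bearing_top: The smaller ball bearing, 47 mm in diameter and 14 mm thick, about 110 g, lying flat on the bench. Origin: centre of its underside, z along its axis.
- gauge: Bystander: dial gauge, 123 x 58 x 22 mm, lying on its back. Origin: middle of its underside.
- gear: Bystander: steel spur gear, 65 mm in diameter and 24 mm high, lying flat. Origin: centre of its underside.

How it is judged:
On the way:
1. the separator plate lies released on the lower bearing, its short edge against the lip, nothing on it yet (x of plate in the frame of deck between 0.037 and 0.0422 m and z of plate in the frame of deck between 0.0135 and 0.0185 m and y of plate in the frame of bearing_low between -0.012 and 0.012 m and angle between the z axis of plate and the z axis of deck, either way round below 0.09 rad and angle between the x axis of plate and the x axis of deck, either way round below 0.09 rad and linear speed of plate below 0.01 m/s and contact force between the fingers and plate below 0.05 N and contact force between each of the fingers, plate and bearing_top below 0.05 N), for 0.2 s.
At the end, for the whole second after the job is handed in: Plate flat on the lower bearing, long side up the slope (5 deg), short edge within 2 mm of the lip; smaller bearing flat on the plate, rim within 2.5 mm of the lip; both within 12 mm across the slope of the lower bearing's middle; lower bearing within 6 mm of its start; all released, at rest (x of plate in the frame of deck between 0.037 and 0.0422 m and z of plate in the frame of deck between 0.0135 and 0.0185 m and y of plate in the frame of bearing_low between -0.012 and 0.012 m and angle between the z axis of each of plate, bearing_top and the z axis of deck, either way round below 0.09 rad and angle between the x axis of plate and the x axis of deck, either way round below 0.09 rad and linear speed of each of plate, bearing_top below 0.01 m/s and x of bearing_top in the frame of deck between 0.021 and 0.0262 m and z of bearing_top in the frame of deck between 0.0215 and 0.0265 m and y of bearing_top in the frame of bearing_low between -0.012 and 0.012 m and contact force between the fingers and plate below 0.05 N and contact force between the fingers and bearing_top below 0.05 N and distance of bearing_low from where it was at the start of the episode below 0.006 m and angle between the z axis of bearing_low and the z axis of deck, either way round below 0.06 rad); the robot touches nothing.
It fails at once if the lower bearing is shifted by more than 15 mm (distance of bearing_low from where it was at the start of the episode above 0.015 m).
It fails at once if the dial gauge is moved by more than 15 mm (distance of gauge from where it was at the start of the episode above 0.015 m).
It fails at once if the gear is moved by more than 15 mm (distance of gear from where it was at the start of the episode above 0.015 m).
It also fails if it takes over 59 s, if anything falls off the work surface, if the arm or the gripper's body presses on something with over 40 N, if the wrist force passes 120 N, or if a joint passes its speed limit or range.

## Working session

There is one attempt and no reset: what is moved stays moved. The work goes in short steps, Python scripts to look and compute and a tool call to move; the robot and the scene stay as the last step left them, time stands still between calls to the robot, and variables do not carry over. Pictures are saved under pics/ and viewed, about 8 in all and at most 12, crops included, and the job is handed in when it is done.

Besides the shell and the picture viewer there is one more tool, called as name(argument=value, ...) on one line, values as JSON. apply_moves: Moves the arm, as the interface text tells. Its arguments: {"type":"object","properties":{"moves":{"type":"array"},"grip_force":{"type":"number"}},"required":["moves"]}

```bash
mkdir -p pics
cat > h.py <<'E'
from workcell import manip
import numpy as np, cv2
def grab(n,save=None):
    f=manip.grab_frame(n)
    if save: cv2.imwrite('pics/'+save,f['img']); np.savez('pics/'+save[:-4]+'.npz',**f)
    return f
def load(s): return dict(np.load('pics/'+s+'.npz'))
def cloud(f):
    d=f['depth']; v,u=np.mgrid[:480,:640]
    c=np.stack([(u-f['cx'])/f['fx']*d,(v-f['cy'])/f['fy']*d,d],-1)
    P=(c-f['t'])@f['R']; P[d==0]=np.nan; return P
def onz(f,u,v,z):
    r=f['R'].T@np.array([(u-f['cx'])/f['fx'],(v-f['cy'])/f['fy'],1]); o=-f['R'].T@f['t']
    return o+r*(z-o[2])/r[2]
E
python3 - <<'E'
from h import *
f=grab('top','top0.png'); g=grab('scene','scene0.png')
for k in (f,g): print(k['fx'],k['R'].round(3).tolist(),(-k['R'].T@k['t']).round(3))
cv2.imwrite('pics/both0.png',cv2.resize(np.vstack([f['img'],g['img']]),(450,600)) )
s=manip.get_state(); print(s['time'],s['ee_pos'],s['tool_rot'],s['opening'],s['ft_force'])
E
```

```text
499.6952488688556 [[-0.027, -1.0, -0.009], [-0.997, 0.027, -0.072], [0.072, 0.007, -0.997]] [0.507 0.012 1.066]
479.1302043081387 [[0.871, -0.492, 0.011], [-0.363, -0.658, -0.659], [0.331, 0.57, -0.752]] [ 0.267 -0.498  0.731]
0.1 [0.21172041 0.58757682 0.23060198] [-5.40488088e-01 -3.09462280e+00  2.22998676e-03] 0.08499307159914951 [0.93425666 0.02182233 0.04668667]
```

View pics/top0.png

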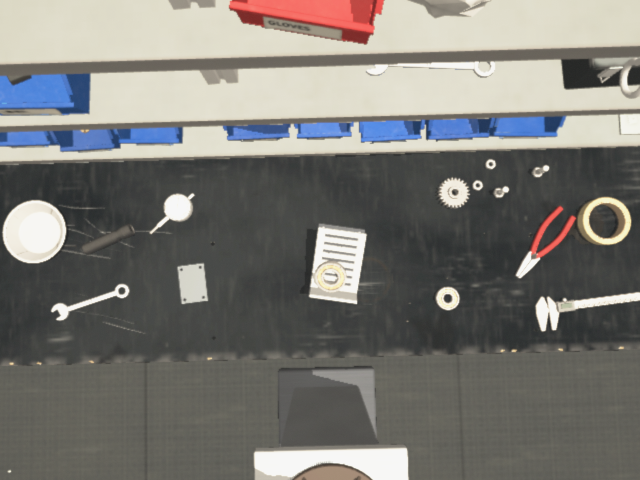

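View pics/scene0.png

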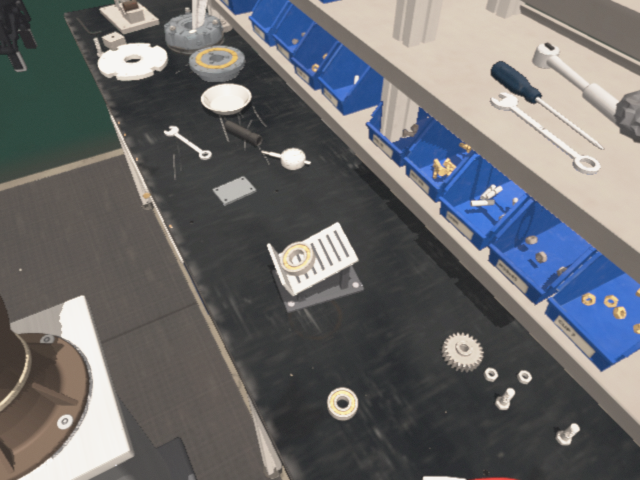

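The top view shows the plate at about (193,284), the small bearing at (448,298) and the rack at (338,264) with the low bearing at (329,276). The gauge is at (178,208) and the gear at (454,192). Next I'll measure these positions.

```bash
cat > m.py <<'E'
from h import *
f=load('top0'); P=cloud(f); hsv=cv2.cvtColor(f['img'],cv2.COLOR_BGR2HSV)
Z=P[...,2]
print('bench z',np.nanmedian(Z[300:330,220:290]))
for n,(u0,u1,v0,v1),h in [('plate',(165,220,250,318),.008),('btop',(425,470,275,320),.014),('gear',(430,480,165,220),.024),('gauge',(140,205,180,240),.02)]:
    m=np.zeros((480,640),np.uint8); m[v0:v1,u0:u1]=(f['img'].max(-1)[v0:v1,u0:u1]>95)*255
    c=max(cv2.findContours(m,cv2.RETR_EXTERNAL,cv2.CHAIN_APPROX_NONE)[0],key=cv2.contourArea)
    q=np.array([onz(f,u,v,h)[:2] for u,v in c[:,0,:].astype(float)],np.float32)
    r=cv2.minAreaRect(q*1000); print(n,np.round(r[0],1),np.round(r[1],1),round(r[2],1),'z',np.nanmedian(Z[m>0]).round(4))
# rack
for nm in('top0','scene0'):
    f=load(nm);P=cloud(f).reshape(-1,3)
    P=P[np.isfinite(P).all(1)]
    b=P[(P[:,0]>.35)&(P[:,0]<.6)&(abs(P[:,1])<.12)&(P[:,2]>.03)&(P[:,2]<.2)]
    print(nm,len(b),b.min(0).round(3),b.max(0).round(3))
    # RANSAC plane fits along tilt
    rng=np.random.default_rng(0);best=None
    for _ in range(2000):
        s=b[rng.choice(len(b),3,False)];n=np.cross(s[1]-s[0],s[2]-s[0]);l=np.linalg.norm(n)
        if l<1e-6: continue
        n/=l; n*=np.sign(n[2]); 
        if n[2]<.8:continue
        k=abs((b-s[0])@n)<.002
        if best is None or k.sum()>best[0]: best=(k.sum(),n,s[0],k)
    pts=b[best[3]];c=pts.mean(0);n=np.linalg.svd(pts-c)[2][2];n*=np.sign(n[2])
    print('plane',best[0],n.round(3),'tilt',np.arccos(n[2]).round(3),'az',np.degrees(np.arctan2(-n[1],-n[0])).round(1),c.round(3))
    h=(b-c)@n; print(np.histogram(h*1000,bins=np.arange(-20,50,3)))
sh=cloud(load('scene0')).reshape(-1,3); s=sh[(sh[:,2]>.25)&(sh[:,0]>.3)]; print('shelf min x',np.nanpercentile(s,1,axis=0).round(3))
for n,z in(('top0',(290,390,205,325)),('scene0',(250,380,210,320))):
    im=load(n)['img'][z[2]:z[3],z[0]:z[1]]; cv2.imwrite('pics/c_%s.png'%n,cv2.resize(im,None,fx=4.5,fy=4.5,interpolation=cv2.INTER_CUBIC))
E
python3 m.py
```

```text
bench z -0.0005985784231153772
plate [502.7 281.7] [83.  59.4] 6.0 z 0.0073
btop [ 458.  -253.3] [49.6 49. ] 42.9 z 0.0115
gear [ 678.6 -274.2] [65.3 64. ] 74.2 z 0.017
gauge [648.7 317.3] [ 64.  119.3] 58.6 z 0.0193
top0 3318 [ 0.456 -0.08   0.048] [0.6   0.034 0.102]
plane 1668 [-0.367  0.056  0.929] tilt 0.38 az -8.7 [ 0.548 -0.03   0.079]
(array([   0,    0,    0,    0,    6,  337, 1336,  553,   60,   63,  202,
        286,  146,   32,   27,   34,   27,   31,   35,   83,   58,    2,
          0]), array([-20, -17, -14, -11,  -8,  -5,  -2,   1,   4,   7,  10,  13,  16,
        19,  22,  25,  28,  31,  34,  37,  40,  43,  46,  49]))
scene0 3608 [ 0.455 -0.081  0.03 ] [0.6   0.033 0.101]
plane 2048 [-0.366  0.061  0.929] tilt 0.38 az -9.5 [ 0.548 -0.035  0.079]
(array([   6,    0,    0,    0,   13,  139, 1697,  521,   61,   58,  199,
        368,  145,   17,   17,   19,   17,   17,   18,   88,   66,    0,
          0]), array([-20, -17, -14, -11,  -8,  -5,  -2,   1,   4,   7,  10,  13,  16,
        19,  22,  25,  28,  31,  34,  37,  40,  43,  46,  49]))
shelf min x [ 0.747 -0.368  0.297]
```

View pics/c_top0.png

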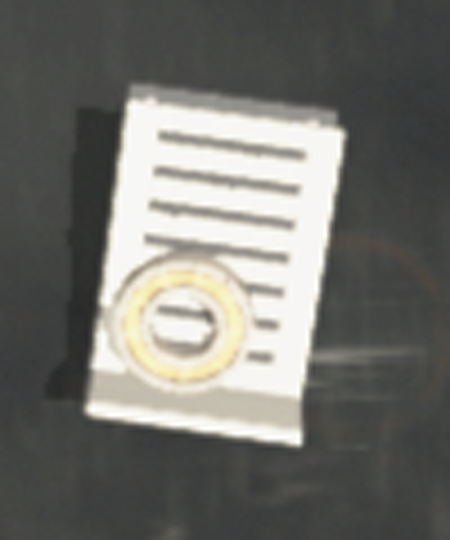

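```bash
cat > d.py <<'E'
from h import *
for nm in('top0','scene0'):
    P=cloud(load(nm)).reshape(-1,3);P=P[np.isfinite(P).all(1)]
    b=P[(P[:,0]>.4)&(P[:,0]<.65)&(abs(P[:,1]+.02)<.1)&(P[:,2]>.04)&(P[:,2]<.13)]
    n=np.array([-.3667,.0585,0.929]);n/=np.linalg.norm(n)
    k=abs((b-[.548,-.032,.079])@n)<.003; c=b[k].mean(0)
    ax=np.array([1,0,0])-n*n[0];ax/=np.linalg.norm(ax);ay=np.cross(n,ax)
    h=(b-np.median(b[k],0)); h=(b-c)@n
    q=np.c_[(b-c)@ax,(b-c)@ay]
    r=cv2.minAreaRect((q[abs(h)<.006]*1000).astype(np.float32)); print(nm,'deck rect',np.round(r,1) if 0 else r)
    a=np.radians(r[2]); a=(a+np.pi/4)%(np.pi/2)-np.pi/4
    ex=np.cos(a)*ax+np.sin(a)*ay; ey=np.cross(n,ex); 
    print(' ex',ex.round(4),'yaw',np.degrees(np.arctan2(ex[1],ex[0])).round(2),'n.y-az',np.degrees(np.arctan2(-n[1],-n[0])).round(2))
    X=(b-c)@ex*1000;Y=(b-c)@ey*1000;H=h*1000
    L=H>34; print(' lip X',np.percentile(X[L],[2,50,98]).round(1),'Y',np.percentile(Y[L],[1,99]).round(1),'H',np.percentile(H[L],[50,95]).round(1))
    D=abs(H)<3; print(' deck X',np.percentile(X[D],[.5,99.5]).round(1),'Y',np.percentile(Y[D],[.5,99.5]).round(1))
    B=(H>13)&(H<19)&(X>np.percentile(X[L],50)+6); 
    (cx,cy),rad=cv2.minEnclosingCircle(np.c_[X,Y][B].astype(np.float32)); print(' bearing',round(cx,1),round(cy,1),rad,'med H',np.median(H[B]).round(1),np.percentile(X[B],[1,99]).round(1),np.percentile(Y[B],[1,99]).round(1))
    xl=np.percentile(X[D],99.5)-125
    for nn,x in(('lip from deck end',xl),('from lip',np.percentile(X[L],98)),('from bearing',cx-31)): print(' O',nn,(c+ex*x/1000+ey*np.mean(np.percentile(Y[D],[.5,99.5]))/1000).round(4))
    print(' bearing bottom ctr',(c+ex*cx/1000+ey*cy/1000).round(4))
E
python3 d.py
```

```text
top0 deck rect ((-10.35873794555664, 4.766838073730469), (93.90465545654297, 127.44090270996094), 79.9015121459961)
 ex [ 0.916  -0.1523  0.3712] yaw -9.44 n.y-az -9.06
 lip X [-78.7 -74.5 -72. ] Y [-42.3  48.9] H [39.4 42.1]
 deck X [-73.6  52. ] Y [-43.6  49.4]
 bearing -41.5 12.6 31.152437210083008 med H 15.1 [-68.2 -11.7] [-16.3  41.6]
 O lip from deck end [ 0.4822 -0.0154  0.0518]
 O from lip [ 0.4832 -0.0156  0.0522]
 O from bearing [ 0.4827 -0.0155  0.052 ]
 bearing bottom ctr [ 0.5127 -0.0106  0.0635]
scene0 deck rect ((-11.061100006103516, 11.316509246826172), (97.49396514892578, 130.4252471923828), 79.84147644042969)
 ex [ 0.9158 -0.1533  0.3712] yaw -9.51 n.y-az -9.06
 lip X [-78.4 -74.9 -72.3] Y [-38.3  54.6] H [39.6 41.5]
 deck X [-72.9  51.9] Y [-39.   55.3]
 bearing -40.5 19.5 32.42525100708008 med H 15.0 [-68.3 -12.2] [-11.7  48.3]
 O lip from deck end [ 0.4819 -0.0158  0.0521]
 O from lip [ 0.4826 -0.016   0.0524]
 O from bearing [ 0.4834 -0.0161  0.0527]
 bearing bottom ctr [ 0.5137 -0.0097  0.0643]
```

```bash
cat > p.py <<'E'
from h import *
from scipy.spatial.transform import Rotation as Ro
O=np.array([.4827,-.0157,.052]);yaw=np.radians(-9.45)
D=Ro.from_euler('ZY',[yaw,-.38]).as_matrix()   # deck axes as columns
def down(a): # tool down, tool x at angle a (rad)
    c,s=np.cos(a),np.sin(a); return np.array([[c,s,0],[s,-c,0],[0,0,-1.]])
def on_deck(x,y,z,sgn): # TCP at deck coords, tool z=-deck z, tool x = sgn*deck x
    return O+D@np.array([x,y,z]), D@np.diag([sgn,-sgn,-1.])
def delta(p,R):
    s=manip.get_state(); r=Ro.from_rotvec(s['tool_rot'])
    dr=(Ro.from_matrix(R)*r.inv()).as_rotvec(); dp=(np.array(p)-s['ee_pos'])*100
    print('t',round(s['time'],2),'pos',s['ee_pos'].round(4),'d cm',dp.round(2),'rot',dr.round(3),'|rot|',np.linalg.norm(dr).round(3),'F',np.round(s['ft_force'],1),'open',round(s['opening'],4))
E
python3 - <<'E'
from p import *
s=manip.get_state(); print(Ro.from_rotvec(s['tool_rot']).as_matrix().round(3)); print(D.round(3))
a=np.radians(6)
for b in (a,a+np.pi): delta([.5236,.2839,.20],down(b))
for sg in(1,-1): print(Ro.from_matrix(on_deck(.06,.01,.02,sg)[1]).as_rotvec())
E
```

```text
[[-0.941  0.339 -0.   ]
 [ 0.339  0.941 -0.001]
 [-0.    -0.001 -1.   ]]
[[ 0.916  0.164 -0.366]
 [-0.152  0.986  0.061]
 [ 0.371  0.     0.929]]
t 0.1 pos [0.2117 0.5876 0.2306] d cm [ 31.19 -30.37  -3.06] rot [-0.000e+00 -2.000e-03 -2.691e+00] |rot| 2.691 F [0.9 0.  0. ] open 0.085
t 0.1 pos [0.2117 0.5876 0.2306] d cm [ 31.19 -30.37  -3.06] rot [ 0.001 -0.     0.451] |rot| 0.451 F [0.9 0.  0. ] open 0.085
[ 3.04448992 -0.25164007  0.58551581]
[ 0.2275608   2.75316469 -0.04376446]
```

apply_moves(moves=[3.1,-3.0,-0.3,0,0,0.045,1,3.1,-3.0,-0.3,0,0,0.045,1,3.1,-3.0,-0.3,0,0,0.045,1,3.1,-3.0,-0.3,0,0,0.045,1,3.1,-3.0,-0.3,0,0,0.045,1,3.1,-3.0,-0.3,0,0,0.045,1,3.1,-3.0,-0.3,0,0,0.045,1,3.1,-3.0,-0.3,0,0,0.045,1,3.1,-3.0,-0.3,0,0,0.045,1,3.1,-3.0,-0.3,0,0,0.045,1], grip_force=50)

```text
time: 1.1
ee_pos: [0.522, 0.2792, 0.1961]
tool_rot: [0.215, -3.128, 0.007]
ft_force: [0.4, 0.4, -0.2]
opening: 0.0855
```

```bash
cat > go.py <<'E'
from p import *
delta([.5236,.2839,.15],down(np.radians(186)))
E
python3 go.py
```

```text
t 1.1 pos [0.522  0.2792 0.1961] d cm [ 0.16  0.47 -4.61] rot [ 0.005 -0.006 -0.032] |rot| 0.033 F [ 0.4  0.4 -0.2] open 0.0855
```

apply_moves(moves=[0.1,0.2,-2.0,0,0,-0.03,0.6,0.1,0.2,-2.0,0,0,0,0.6,0,0,0,0,0,0,0.6,0,0,0,0,0,0,0.6])

```text
time: 1.5
ee_pos: [0.53, 0.2734, 0.1541]
tool_rot: [0.147, -3.132, 0.015]
ft_force: [0.3, 1.1, 1.0]
opening: 0.068
```

Run:
```python
from p import *
delta([.5236,.2839,.05],down(np.radians(186)))
f=grab('wrist','w1.png')
print(f['fx'],f['R'].round(3).tolist(),(-f['R'].T@f['t']).round(4))
P=cloud(f); print('bench',np.nanmedian(P[...,2]))
```

```text
t 1.5 pos [0.53   0.2734 0.1541] d cm [ -0.64   1.05 -10.41] rot [ 0.01  -0.005  0.011] |rot| 0.015 F [0.3 1.1 1. ] open 0.068
416.08158926136525 [[-0.095, 0.995, -0.009], [0.952, 0.094, 0.291], [0.29, 0.019, -0.957]] [0.456  0.268  0.2979]
bench 0.000702860324766488
```

View pics/w1.png

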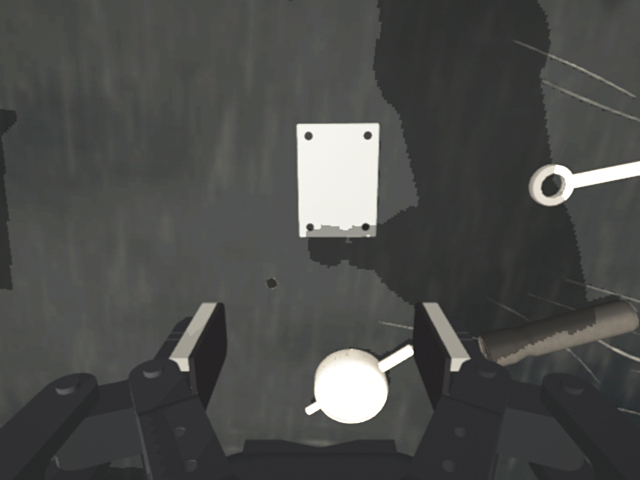

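The wrist view shows the plate's corners at (296.5,124), (379.5,123.5), (377.5,237) and (300,237). The gauge sits between the fingers in this perspective, but it lies farther away, at x of about 0.65.

Run:
```python
from p import *
f=load('w1')
q=np.array([onz(f,u,v,.008)[:2] for u,v in[(296.5,124),(379.5,123.5),(377.5,237),(300,237)]])*1000
print(q.round(1)); c=q.mean(0); print('c',c.round(1))
for i in range(4): d=q[(i+1)%4]-q[i]; print(np.linalg.norm(d).round(1),np.degrees(np.arctan2(d[1],d[0])).round(1))
P=cloud(f);Z=P[...,2]; m=(Z>.004)&(Z<.012)&(P[...,0]<.56)&(P[...,0]>.44)&(abs(P[...,1]-.28)<.05)
print(cv2.minAreaRect((P[m][:,:2]*1000).astype(np.float32)),np.median(Z[m]))
```

```text
[[466.6 251. ]
 [460.9 306.5]
 [540.1 316. ]
 [545.6 259.9]]
c [503.3 283.4]
55.8 95.8
79.7 6.8
56.4 -84.4
79.5 -173.6
((502.9023132324219, 282.8089599609375), (79.78367614746094, 56.096946716308594), 5.900857925415039) 0.00868047235766765
```

Run:
```python
from p import *
f=load('w1'); s=manip.get_state(); R=Ro.from_rotvec(s['tool_rot']).as_matrix()
T=(cloud(f)-s['ee_pos'])@R*1000
for u,v in[(213,306),(205,315),(190,345),(222,309),(222,380),(428,306),(437,320),(418,309),(455,345)]: print(u,v,T[v,u].round(1))
delta([.5249,.2849,.05],down(np.radians(186.1)))
```

```text
213 306 [ 10.  -36.  -14.3]
205 315 [ 10.  -37.  -20.8]
190 345 [ 10.2 -36.4 -39.2]
222 309 [  7.3 -33.7 -11.4]
222 380 [-143.5  -81.   154.3]
428 306 [ 10.   37.6 -14.3]
437 320 [ 10.2  38.  -24.5]
418 309 [  7.7  34.9 -12. ]
455 345 [ 10.3  39.1 -39.2]
t 1.55 pos [0.5299 0.2734 0.1541] d cm [ -0.5    1.15 -10.41] rot [ 0.01  -0.005  0.012] |rot| 0.017 F [ 0.2 -0.1 -1.1] open 0.0685
```

apply_moves(moves=[-0.2,0.5,-2.5,0.01,0,0.01,0.45,-0.2,0.4,-2.5,0,0,0,0.45,-0.1,0.2,-2.5,0,0,0,0.45,0,0,-2,0,0,0,0.45,0,0,-1,0,0,0,0.45,0,0,0,0,0,0,0.45])

```text
time: 2.15
ee_pos: [0.5258, 0.2906, 0.053]
tool_rot: [-0.174, 3.133, 0.012]
ft_force: [0.6, -0.7, 1.0]
opening: 0.0619
```

```bash
cat > go.py <<'E'
from p import *
delta([.5249,.2849,.0],down(np.radians(186.1)))
E
python3 go.py
```

```text
t 2.15 pos [0.5258 0.2906 0.053 ] d cm [-0.09 -0.57 -5.3 ] rot [-0.008  0.003 -0.005] |rot| 0.01 F [ 0.6 -0.7  1. ] open 0.0619
```

apply_moves(moves=[-0.1,-0.5,-1.0,-0.008,0.003,-0.005,0.45,0,0,-1.0,0,0,0,0.45,0,0,-1.0,0,0,0,0.45,0,0,-0.5,0,0,0,0.45,0,0,0,0,0,0,0.45,0,0,0,0,0,0,0.45])

```text
time: 2.75
ee_pos: [0.5266, 0.2864, 0.0183]
tool_rot: [-0.166, 3.133, 0.002]
ft_force: [-1.2, 0.5, -0.7]
opening: 0.062
```

```bash
python3 go.py
```

```text
t 2.75 pos [0.5266 0.2864 0.0183] d cm [-0.17 -0.15 -1.83] rot [-0.002  0.004  0.001] |rot| 0.004 F [-1.2  0.5 -0.7] open 0.062
```

apply_moves(moves=[-0.2,-0.15,-0.6,0,0,0,0.45,0,0,-0.6,0,0,0,0.45,0,0,-0.4,0,0,0,0.45,0,0,-0.2,0,0,0,0.45,0,0,0,0,0,0,0.45])

```text
time: 3.25
ee_pos: [0.5247, 0.2849, -0.0007]
tool_rot: [-0.166, 3.133, 0.003]
ft_force: [0.2, -0.1, 0.5]
opening: 0.062
```

Run:
```python
from p import *
delta([.5249,.2849,.0],down(np.radians(186.1)))
f=grab('wrist','w2.png'); s=manip.get_state(); R=Ro.from_rotvec(s['tool_rot']).as_matrix()
P=cloud(f); T=(P-s['ee_pos'])@R*1000
m=(abs(T[...,1])<48)&(abs(T[...,1])>25)&(abs(T[...,0])<14)&(T[...,2]>-60)&(P[...,2]<.06)
for sg in(1,-1):
    k=m&(T[...,1]*sg>0)&(P[...,2]>.0025); print(k.sum(), np.percentile(T[k],[1,99],axis=0).round(1), np.nanpercentile(P[k][:,2],[1,5]).round(4))
cv2.imwrite('pics/w2c.png',f['img'][150:480])
```

```text
t 3.25 pos [ 0.5247  0.2849 -0.0007] d cm [ 0.02 -0.    0.07] rot [-0.002  0.004  0.001] |rot| 0.005 F [ 0.2 -0.1  0.5] open 0.062
7640 [[-11.2  25.4 -59.9]
 [ 13.1  47.7  -7.9]] [0.0074 0.0086]
7766 [[-11.2 -47.6 -59.9]
 [ 13.  -25.4  -8.1]] [0.0075 0.0086]
```

View pics/w2c.png

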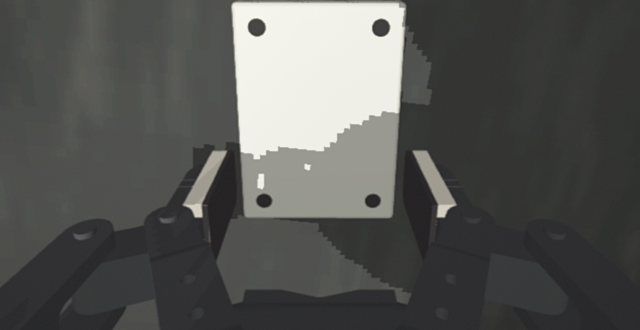

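The fingers straddle the plate evenly: left pad edge at about x=232 against plate edge 236, right pad at 405 against 400. Next I lower until contact.

apply_moves(moves=[0,0,-0.3,0,0,0,0.45,0,0,-0.1,0,0,0,0.45,0,0,0,0,0,0,0.45])

```text
time: 3.6
ee_pos: [0.525, 0.2852, -0.0046]
tool_rot: [-0.166, 3.132, 0.004]
ft_force: [-0.5, 0.1, 0.3]
opening: 0.0619
```

apply_moves(moves=[0,0,-0.1,0,0,0,0.45,0,0,0,0,0,0,0.45])

```text
time: 3.8
ee_pos: [0.5252, 0.2853, -0.0052]
tool_rot: [-0.166, 3.132, 0.004]
ft_force: [0.7, -0.9, 0.7]
opening: 0.062
```

apply_moves(moves=[0,0,-0.1,0,0,0,0.45,0,0,0,0,0,0,0.45])

```text
time: 4.0
ee_pos: [0.5254, 0.2854, -0.0051]
tool_rot: [-0.166, 3.131, 0.004]
ft_force: [0.6, -0.3, -1.2]
opening: 0.0619
```

apply_moves(moves=[0,0,0,0,0,0,0.2,0,0,0,0,0,0,0,0,0,0,0,0,0,0,0,0,0,0,0,0,0], grip_force=50)

```text
time: 4.4
ee_pos: [0.5268, 0.2857, -0.0032]
tool_rot: [-0.165, 3.128, 0.006]
ft_force: [-0.1, 0.6, 0.1]
opening: 0.0545
```

apply_moves(moves=[0,0,0.8,0,0,0,0,0,0,1.5,0,0,0,0,0,0,2,0,0,0,0,0,0,1,0,0,0,0,0,0,0,0,0,0,0])

```text
time: 4.9
ee_pos: [0.5264, 0.2855, 0.0537]
tool_rot: [-0.165, 3.129, 0.006]
ft_force: [0.5, 0.6, -0.4]
opening: 0.0546
```

Run:
```python
from p import *
p,R=on_deck(.062,.01,.09,-1); delta(p,R)
f=grab('wrist','w3.png'); s=manip.get_state(); Rt=Ro.from_rotvec(s['tool_rot']).as_matrix()
T=(cloud(f)-s['ee_pos'])@Rt*1000
im=f['img']; k=(abs(T[...,1])<27)&(T[...,2]>-25)&(T[...,2]<20)&(T[...,0]<80)&(T[...,0]>-40)
print(k.sum(),np.percentile(T[k],[.5,50,99.5],axis=0).round(1)); Q=T[k]; print('plane',np.linalg.lstsq(np.c_[Q[:,:2],np.ones(len(Q))],Q[:,2],rcond=None)[0])
print(cv2.minAreaRect(Q[:,:2].astype(np.float32)))
cv2.imwrite('pics/w3c.png',im[100:480])
```

```text
t 4.9 pos [0.5264 0.2855 0.0537] d cm [ -1.82 -29.54  10.49] rot [-0.014 -0.372 -0.268] |rot| 0.459 F [ 0.5  0.6 -0.4] open 0.0546
36098 [[-16.3 -26.7 -20.5]
 [ 27.9  -0.3 -13.1]
 [ 62.6  26.7 -10.4]]
plane [ 8.31969510e-05  1.02216664e-02 -1.31592461e+01]
((22.74063491821289, 0.0036792755126953125), (53.988033294677734, 80.43889617919922), 89.99455261230469)
```

View pics/w3c.png

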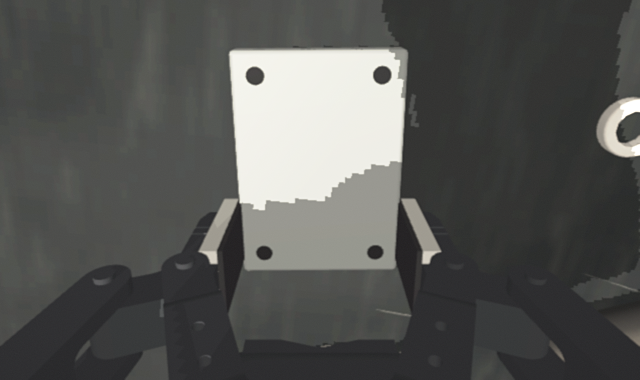

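Plate is held square: its centre is 22.8 mm along tool x and its underside is 5.2 mm behind the TCP. Next I carry it to above the rack.

apply_moves(moves=[-0.2,-2.0,1.5,0,-0.037,-0.027,0,-0.2,-3.0,1.3,0,-0.037,-0.027,0,-0.2,-3.0,1.0,0,-0.037,-0.027,0,-0.2,-3.0,1.0,0,-0.037,-0.027,0,-0.2,-3.0,1.0,0,-0.037,-0.027,0,-0.2,-3.0,1.0,0,-0.037,-0.027,0,-0.2,-3.0,1.0,0,-0.037,-0.027,0,-0.2,-3.0,1.0,0,-0.037,-0.027,0,-0.1,-3.0,1.0,0,-0.037,-0.027,0,0,-1.5,0.5,0,-0.037,-0.027,0])

```text
time: 5.95
ee_pos: [0.5038, 0.0026, 0.1539]
tool_rot: [0.239, 2.748, -0.026]
ft_force: [0.2, -0.1, -1.3]
opening: 0.0543
```

apply_moves(moves=[0,0,0,0,0,0,0,0,0,0,0,0,0,0])

```text
time: 6.15
ee_pos: [0.5021, 0.0009, 0.1535]
tool_rot: [0.242, 2.749, -0.027]
ft_force: [-0.8, 0.9, -0.2]
opening: 0.0543
```

```bash
cat > go.py <<'E'
from p import *
import sys
x,y,z=[float(a)/1000 for a in sys.argv[1:4]]
p,R=on_deck(x,y,z,-1); delta(p,R)
s=manip.get_state(); print('deck xyz mm',((s['ee_pos']-O)@D*1000).round(1), 'F deck',(np.array(s['ft_force'])@D).round(1),'cm per 1cm deck -x',(-D[:,0]).round(2),'-z',(-D[:,2]).round(2))
E
python3 go.py 67 10 40
```

```text
t 6.15 pos [0.5021 0.0009 0.1535] d cm [ 2.9  -1.45 -3.95] rot [-0.013  0.004  0.008] |rot| 0.016 F [-0.8  0.9 -0.2] open 0.0543
deck xyz mm [52.9 19.5 88.1] F deck [-0.9  0.8  0.1] cm per 1cm deck -x [-0.92  0.15 -0.37] -z [ 0.37 -0.06 -0.93]
```

apply_moves(moves=[0.8,-0.6,0.3,-0.013,0.004,0.008,0,0.5,-0.5,0,0,0,0,0,0.2,-0.2,0,0,0,0,0,0.5,-0.1,-1.2,0,0,0,0,0.5,-0.1,-1.2,0,0,0,0,0.2,0,-0.5,0,0,0,0,0,0,0,0,0,0,0,0,0,0,0,0,0,0])

```text
time: 6.95
ee_pos: [0.5351, -0.0095, 0.126]
tool_rot: [0.209, 2.758, -0.045]
ft_force: [0.3, 0.3, -0.6]
opening: 0.0546
```

```bash
python3 go.py 67 10 18
python3 - <<'E'
from p import *
f=grab('wrist','w4.png');cv2.imwrite('pics/w4c.png',f['img'][60:480])
E
```

```text
t 6.95 pos [ 0.5351 -0.0095  0.126 ] d cm [ 0.4  -0.54 -3.25] rot [ 0.003 -0.004 -0.013] |rot| 0.014 F [ 0.3  0.3 -0.6] open 0.0546
deck xyz mm [74.5 14.7 50. ] F deck [-0.   0.4 -0.7] cm per 1cm deck -x [-0.92  0.15 -0.37] -z [ 0.37 -0.06 -0.93]
```

View pics/w4c.png

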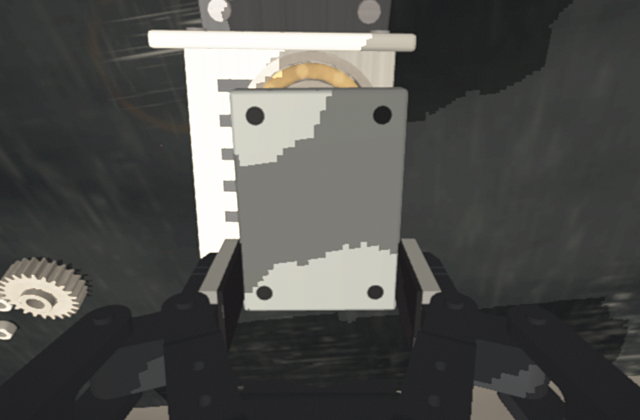

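The wrist view shows the bearing (columns 247–373) below the plate (232–406) and the lip bar above, square to the plate's edge. The remaining offset of about 5 mm in y agrees with the numbers, so I descend.

apply_moves(moves=[-0.2,-0.4,-0.5,0,0,-0.01,0,0.1,-0.1,-0.9,0,0,0,0,0.2,0,-0.7,0,0,0,0,0.1,0,-0.4,0,0,0,0,0,0,0,0,0,0,0])

```text
time: 7.5
ee_pos: [0.5372, -0.0146, 0.0999]
tool_rot: [0.224, 2.755, -0.047]
ft_force: [0.3, -0.5, -1.5]
opening: 0.054
```

```bash
python3 go.py 67 10 12
```

```text
t 7.5 pos [ 0.5372 -0.0146  0.0999] d cm [ 0.41 -0.07 -1.19] rot [ 0.002 -0.002 -0.002] |rot| 0.004 F [ 0.3 -0.5 -1.5] open 0.054
deck xyz mm [67.6 10.  24.6] F deck [-0.2 -0.4 -1.5] cm per 1cm deck -x [-0.92  0.15 -0.37] -z [ 0.37 -0.06 -0.93]
```

Now down to about 1.5 mm above, then slowly to contact.

apply_moves(moves=[0.2,0,-0.5,0,0,0,0,0.2,-0.05,-0.5,0,0,0,0,0,0,0,0,0,0,0,0,0,0,0,0,0,0])

```text
time: 7.9
ee_pos: [0.5418, -0.0151, 0.0888]
tool_rot: [0.224, 2.755, -0.047]
ft_force: [1.0, -0.3, -0.3]
opening: 0.0545
```

```bash
python3 go.py 62.5 10 11
```

```text
t 7.9 pos [ 0.5418 -0.0151  0.0888] d cm [-0.42  0.04 -0.35] rot [ 0.003 -0.002 -0.002] |rot| 0.004 F [ 1.  -0.3 -0.3] open 0.0545
deck xyz mm [67.7 10.3 12.6] F deck [ 0.8 -0.1 -0.6] cm per 1cm deck -x [-0.92  0.15 -0.37] -z [ 0.37 -0.06 -0.93]
```

apply_moves(moves=[-0.25,0.02,-0.1,0,0,0,0,-0.15,0.02,-0.05,0,0,0,0,0,0,0,0,0,0,0,0,0,0,0,0,0,0])

```text
time: 8.3
ee_pos: [0.5375, -0.0147, 0.0877]
tool_rot: [0.224, 2.755, -0.046]
ft_force: [0.5, 0.0, -0.5]
opening: 0.0548
```

```bash
python3 go.py 62.5 10 10.8
```

```text
t 8.3 pos [ 0.5375 -0.0147  0.0877] d cm [ 0.01 -0.   -0.25] rot [ 0.002 -0.001 -0.002] |rot| 0.004 F [ 0.5  0.  -0.5] open 0.0548
deck xyz mm [63.3 10.  13.2] F deck [ 0.2  0.1 -0.6] cm per 1cm deck -x [-0.92  0.15 -0.37] -z [ 0.37 -0.06 -0.93]
```

apply_moves(moves=[0.05,0,-0.2,0,0,0,0,0,0,-0.1,0,0,0,0,0,0,0,0,0,0,0,0,0,0,0,0,0,0])

```text
time: 8.7
ee_pos: [0.5379, -0.0145, 0.0873]
tool_rot: [0.224, 2.752, -0.044]
ft_force: [-0.3, -0.0, -0.7]
opening: 0.0544
```

apply_moves(moves=[-0.15,0.02,-0.1,0,0,0,0,0,0,0,0,0,0,0,0,0,0,0,0,0,0])

```text
time: 9.0
ee_pos: [0.5379, -0.0145, 0.0869]
tool_rot: [0.225, 2.749, -0.044]
ft_force: [-1.8, -0.0, 3.9]
opening: 0.0541
```

```bash
python3 go.py 62.5 10 10.8
```

```text
t 9.0 pos [ 0.5379 -0.0145  0.0869] d cm [-0.03 -0.02 -0.17] rot [ 0.001  0.004 -0.002] |rot| 0.005 F [-1.8 -0.   3.9] open 0.0541
deck xyz mm [63.3 10.2 12.3] F deck [-0.2 -0.3  4.3] cm per 1cm deck -x [-0.92  0.15 -0.37] -z [ 0.37 -0.06 -0.93]
```

apply_moves(moves=[-0.25,0.04,-0.05,0,0,0,0,0,0,0,0,0,0,0])

```text
time: 9.2
ee_pos: [0.5377, -0.0146, 0.0875]
tool_rot: [0.226, 2.744, -0.043]
ft_force: [0.7, -0.4, -0.2]
opening: 0.0544
```

```bash
python3 go.py 62.5 10 10.8
python3 - <<'E'
from p import *
f=grab('wrist','w5.png'); T=(cloud(f)-O)@D*1000
H=T[...,2]
for y in(0,10,20):
    k=abs(T[...,1]-y)<1.5
    a=k&(H>19)&(H<28)&(T[...,0]>-3)&(T[...,0]<100); l=k&(H>37)&(H<44)&(T[...,0]>-12)&(T[...,0]<12)
    print(y,'plate x',np.percentile(T[a][:,0],[.5,99.5]).round(1),'top H',np.median(H[a]).round(1),'lip top x',np.percentile(T[l][:,0],[2,98]).round(1))
cv2.imwrite('pics/w5c.png',cv2.resize(f['img'][0:220,180:460],None,fx=2.5,fy=2.5))
E
```

```text
t 9.2 pos [ 0.5377 -0.0146  0.0875] d cm [-0.01 -0.01 -0.23] rot [ 0.     0.009 -0.001] |rot| 0.009 F [ 0.7 -0.4 -0.2] open 0.0544
deck xyz mm [63.4 10.1 12.9] F deck [ 0.6 -0.3 -0.5] cm per 1cm deck -x [-0.92  0.15 -0.37] -z [ 0.37 -0.06 -0.93]
0 plate x [ 2.3 79.5] top H 25.0 lip top x [-5.6  0.2]
10 plate x [ 2.3 79.6] top H 25.0 lip top x [-5.7  0.1]
20 plate x [ 2.2 79.4] top H 25.0 lip top x [-5.6  0.1]
```

View pics/w5c.png

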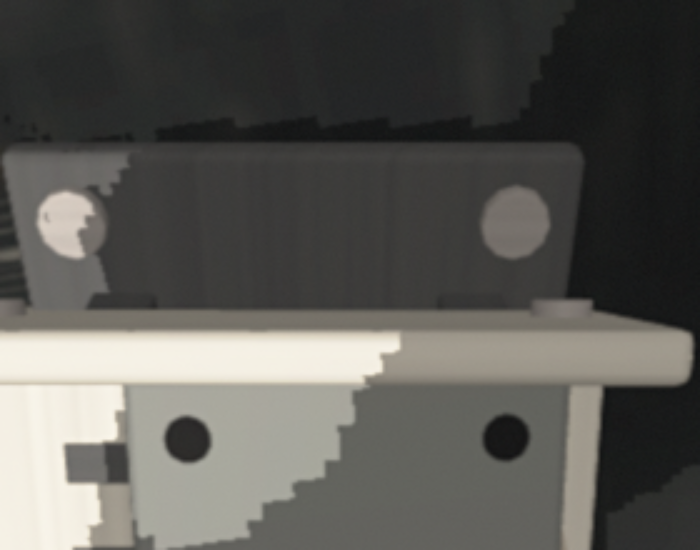

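The plate edge sits flush at the lip and its far end reads 79.5 mm. The plate top is at 25 mm, so it lies on the bearing. Release it.

apply_moves(moves=[0.02,0,-0.15,0,0.009,0,0,0,0,0,0,0,0,0,0,0,0,0,0,0,0.5,0,0,0,0,0,0,0.5,0,0,0,0,0,0,0.5,0,0,0,0,0,0,0.5])

```text
time: 9.85
ee_pos: [0.5362, -0.0141, 0.0856]
tool_rot: [0.226, 2.758, -0.044]
ft_force: [0.1, 0.4, 0.2]
opening: 0.0641
```

```bash
cat > chk.py <<'E'
from p import *
import sys
f=grab(sys.argv[1],sys.argv[2]); T=(cloud(f)-O)@D*1000; H=T[...,2]
k=(abs(T[...,1]-10)<24)&(H>18)&(H<30)&(T[...,0]>6)&(T[...,0]<78); Q=T[k]
print('top H',np.median(Q[:,2]).round(1),'slopes',np.linalg.lstsq(np.c_[Q[:,:2],np.ones(len(Q))],Q[:,2],rcond=None)[0].round(3))
k=(H>20)&(H<28)&(T[...,0]>2.5)&(T[...,0]<95)&(abs(T[...,1])<45)
for x in(15,30,65): 
    q=T[k&(abs(T[...,0]-x)<3)]; print(x,'y',np.percentile(q[:,1],[1,99]).round(1))
for y in(-5,10,25):
    q=T[k&(abs(T[...,1]-y)<2)]; print(y,'x',np.percentile(q[:,0],[.5,99.5]).round(1))
E
python3 chk.py wrist w6.png;python3 go.py 65 10 60
```

```text
top H 24.6 slopes [-0.0000e+00  1.0000e-03  2.4596e+01]
15 y [-16.6  37.8]
30 y [-16.5  37.8]
65 y [-21.   43.2]
-5 x [ 2.8 79.5]
10 x [ 2.8 79.5]
25 x [ 2.8 79.5]
t 9.9 pos [ 0.5362 -0.0141  0.0856] d cm [-1.42  0.21  4.62] rot [ 0.    -0.004 -0.001] |rot| 0.005 F [0.7 0.8 0. ] open 0.0638
deck xyz mm [61.2 10.3 11.8] F deck [ 0.5  0.9 -0.2] cm per 1cm deck -x [-0.92  0.15 -0.37] -z [ 0.37 -0.06 -0.93]
```

apply_moves(moves=[-0.37,0.06,0.93,0,0,0,0.5,-0.74,0.12,1.86,0,0,0,0.5,-0.74,0.12,1.86,0,0,0,0.5,-0.74,0.12,1.86,0,0,0,0.5,0,0,0.5,0,0,0,0.5])

```text
time: 10.4
ee_pos: [0.5071, -0.0103, 0.1581]
tool_rot: [0.226, 2.761, -0.046]
ft_force: [-0.2, 0.2, -0.4]
opening: 0.0638
```

```bash
python3 chk.py scene s7.png
python3 - <<'E'
from p import *
delta([.45,-.2533,.15],down(np.pi+yaw))
E
```

```text
top H 24.3 slopes [-1.0000e-03 -1.0000e-03  2.4355e+01]
15 y [-18.5  35.4]
30 y [-18.9  36.7]
65 y [-18.   36.7]
-5 x [ 3.2 79.2]
10 x [ 3.  78.8]
25 x [ 3.  79.6]
t 10.45 pos [ 0.5078 -0.0102  0.1583] d cm [ -5.78 -24.31  -0.83] rot [ 0.063  0.367 -0.001] |rot| 0.373 F [ 0.2 -0.5  0.2] open 0.0641
```

Plate is released and flat (x about 39.5, y 9–10.6). Next is the small bearing.

apply_moves(moves=[-0.6,-2.5,0,0.006,0.037,0,0.5,-0.6,-2.7,0,0.006,0.037,0,0.5,-0.6,-2.7,0,0.006,0.037,0,0.5,-0.6,-2.7,0,0.006,0.037,0,0.5,-0.6,-2.7,0,0.006,0.037,0,0.5,-0.6,-2.7,0,0.006,0.037,0,0.5,-0.6,-2.7,0,0.006,0.037,0,0.5,-0.6,-2.5,0,0.006,0.037,0,0.5,-0.4,-1.0,0,0.006,0.037,0,0.5,0,0,0,0,0,0,0.5])

```text
time: 11.45
ee_pos: [0.4537, -0.2383, 0.1543]
tool_rot: [0.245, 3.11, 0.004]
ft_force: [-0.2, -0.3, 0.1]
opening: 0.0641
```

Run:
```python
from p import *
delta([.458,-.2533,.05],down(np.pi+yaw))
f=grab('wrist','w8.png'); P=cloud(f); Z=P[...,2]
k=(Z>.009)&(Z<.018)&(abs(P[...,0]-.458)<.045)&(abs(P[...,1]+.2533)<.045); q=P[k][:,:2]*1000
print(k.sum(),np.median(Z[k]),cv2.minEnclosingCircle(q.astype(np.float32)),np.percentile(q,[1,99],axis=0).round(1))
```

```text
t 11.45 pos [ 0.4537 -0.2383  0.1543] d cm [  0.43  -1.5  -10.43] rot [-0.001  0.022 -0.008] |rot| 0.023 F [-0.2 -0.3  0.1] open 0.0641
2839 0.013647275852445044 ((457.3523864746094, -253.7136993408203), 23.66686248779297) [[ 434.7 -275.8]
 [ 479.4 -231.6]]
```

apply_moves(moves=[0.2,-0.8,-1.5,0,0.02,-0.008,0.4,0.2,-0.6,-2.5,0,0,0,0.4,0,-0.1,-2.5,0,0,0,0.4,0,0,-2,0,0,0,0.4,0,0,-0.5,0,0,0,0.4,0,0,0,0,0,0,0.4,0,0,0,0,0,0,0.4])

```text
time: 12.2
ee_pos: [0.4593, -0.2459, 0.0606]
tool_rot: [0.248, 3.124, 0.006]
ft_force: [0.2, 0.4, 0.2]
opening: 0.0597
```

```bash
cat > gb.py <<'E'
from p import *
delta([.4574,-.2537,.0],down(np.pi+yaw))
E
python3 gb.py
```

```text
t 12.2 pos [ 0.4593 -0.2459  0.0606] d cm [-0.19 -0.78 -6.06] rot [-0.003  0.009 -0.007] |rot| 0.011 F [0.2 0.4 0.2] open 0.0597
```

apply_moves(moves=[-0.2,-0.6,-1.2,-0.003,0.009,-0.007,0.4,0,-0.1,-1.5,0,0,0,0.4,0,0,-1.2,0,0,0,0.4,0,0,0,0,0,0,0.4,0,0,0,0,0,0,0.4])

```text
time: 12.7
ee_pos: [0.4595, -0.2545, 0.022]
tool_rot: [0.26, 3.126, -0.004]
ft_force: [-0.4, 0.2, 0.1]
opening: 0.0597
```

```bash
python3 gb.py
```

```text
t 12.7 pos [ 0.4595 -0.2545  0.022 ] d cm [-0.21  0.08 -2.2 ] rot [0.003 0.004 0.001] |rot| 0.005 F [-0.4  0.2  0.1] open 0.0597
```

apply_moves(moves=[-0.25,0.08,-0.8,0,0.004,0,0.4,0,0,-0.8,0,0,0,0.4,0,0,-0.5,0,0,0,0.4,0,0,0,0,0,0,0.4,0,0,0,0,0,0,0.4])

```text
time: 13.2
ee_pos: [0.4572, -0.2539, -0.0001]
tool_rot: [0.26, 3.13, -0.005]
ft_force: [0.2, 0.3, -1.2]
opening: 0.0596
```

```bash
python3 gb.py
python3 - <<'E'
from p import *
f=grab('wrist','w9.png');cv2.imwrite('pics/w9c.png',f['img'][150:480])
E
```

```text
t 13.2 pos [ 4.572e-01 -2.539e-01 -1.000e-04] d cm [0.02 0.02 0.01] rot [0.003 0.001 0.001] |rot| 0.004 F [ 0.2  0.3 -1.2] open 0.0596
```

View pics/w9c.png

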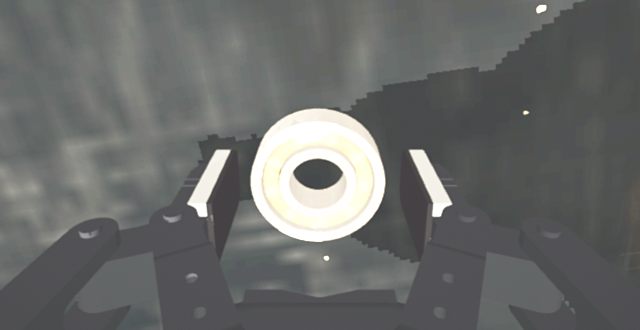

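The bearing (columns 251–385) is centred between the pads (235 and 403). Grip and lift.

apply_moves(moves=[0,0,0,0,0,0,0,0,0,0,0,0,0,-0.15,0,0,0,0,0,0,-0.15,0,0,0,0,0,0,-0.15,0,0,0,0,0,0,-0.15])

```text
time: 13.75
ee_pos: [0.4575, -0.2539, 0.0009]
tool_rot: [0.26, 3.129, -0.005]
ft_force: [0.3, -0.2, -2.0]
opening: 0.0444
```

apply_moves(moves=[0,0,1.0,0,0,0,-0.15,0,0,2,0,0,0,-0.15,0,0,2,0,0,0,-0.15,0,0,1,0,0,0,-0.15,0,0,0,0,0,0,-0.15])

```text
time: 14.25
ee_pos: [0.4568, -0.2538, 0.0643]
tool_rot: [0.26, 3.13, -0.005]
ft_force: [1.0, -0.2, -1.3]
opening: 0.044
```

Run:
```python
from p import *
p,R=on_deck(.040,.01,.09,-1); delta(p,R)
f=grab('wrist','w10.png'); s=manip.get_state(); Rt=Ro.from_rotvec(s['tool_rot']).as_matrix()
T=(cloud(f)-s['ee_pos'])@Rt*1000
k=(abs(T[...,1])<22)&(T[...,2]>-25)&(T[...,2]<-2)&(abs(T[...,0])<35)
z=np.median(T[k][:,2]); k&=abs(T[...,2]-z)<1.5; Q=T[k]
k2=(abs(T[...,1])<24.5)&(T[...,2]>-25)&(T[...,2]<3)&(abs(T[...,0])<35)
print(k.sum(),'top z',z,'slopes',np.linalg.lstsq(np.c_[Q[:,:2],np.ones(len(Q))],Q[:,2],rcond=None)[0].round(3),np.percentile(Q,[.5,99.5],axis=0).round(1))
q=Q[abs(Q[:,1])<3]; print('x extent at y~0',q[:,0].min(),q[:,0].max())
```

```text
t 14.25 pos [ 0.4568 -0.2538  0.0643] d cm [ 3.13 24.73  8.61] rot [-0.059 -0.374  0.002] |rot| 0.379 F [ 1.  -0.2 -1.3] open 0.044
6885 top z -13.049148839532632 slopes [ 1.0000e-03  3.0000e-03 -1.3057e+01] [[-23.1 -21.4 -14.5]
 [ 22.7  21.5 -11.6]]
x extent at y~0 -23.87154850942653 23.302651703824303
```

Held flat and centred. Carry it over the rack.

apply_moves(moves=[0.3,1.0,2.2,-0.006,-0.037,0,-0.15,0.3,2.5,2.2,-0.006,-0.037,0,-0.15,0.3,2.7,2.0,-0.006,-0.037,0,-0.15,0.3,2.7,1.2,-0.006,-0.037,0,-0.15,0.3,2.7,0.5,-0.006,-0.037,0,-0.15,0.3,2.7,0.2,-0.006,-0.037,0,-0.15,0.3,2.7,0,-0.006,-0.037,0,-0.15,0.3,2.7,0,-0.006,-0.037,0,-0.15,0.3,2.5,0,-0.006,-0.037,0,-0.15,0.1,1.3,0,-0.006,-0.037,0,-0.15])

```text
time: 15.3
ee_pos: [0.4814, -0.0116, 0.1433]
tool_rot: [0.237, 2.751, -0.04]
ft_force: [-0.2, -1.0, -0.9]
opening: 0.0443
```

apply_moves(moves=[0,0,0,0,0,0,-0.15,0,0,0,0,0,0,-0.15])

```text
time: 15.5
ee_pos: [0.4793, -0.0089, 0.1415]
tool_rot: [0.228, 2.755, -0.04]
ft_force: [-0.7, -0.5, -0.9]
opening: 0.044
```

```bash
python3 go.py 31 10 50
```

```text
t 15.5 pos [ 0.4793 -0.0089  0.1415] d cm [ 1.52  0.14 -3.16] rot [-0.003 -0.001 -0.   ] |rot| 0.003 F [-0.7 -0.5 -0.9] open 0.044
deck xyz mm [29.   6.1 84.8] F deck [-0.9 -0.6 -0.7] cm per 1cm deck -x [-0.92  0.15 -0.37] -z [ 0.37 -0.06 -0.93]
```

apply_moves(moves=[0.4,0.14,-0.6,0,0,0,-0.15,0.5,0,-1.0,0,0,0,-0.15,0.4,0,-1.0,0,0,0,-0.15,0.2,0,-0.5,0,0,0,-0.15,0,0,0,0,0,0,-0.15,0,0,0,0,0,0,-0.15])

```text
time: 16.1
ee_pos: [0.4967, -0.0134, 0.1079]
tool_rot: [0.241, 2.756, -0.044]
ft_force: [0.4, -0.4, -1.4]
opening: 0.0442
```

```bash
python3 go.py 30 10 30
```

```text
t 16.1 pos [ 0.4967 -0.0134  0.1079] d cm [ 0.42  0.48 -1.69] rot [-0.002 -0.004  0.009] |rot| 0.01 F [ 0.4 -0.4 -1.4] open 0.0442
deck xyz mm [33.2  4.6 46.9] F deck [-0.1 -0.3 -1.4] cm per 1cm deck -x [-0.92  0.15 -0.37] -z [ 0.37 -0.06 -0.93]
```

apply_moves(moves=[0.2,0.5,-0.6,0,-0.004,0.009,-0.15,0.2,0,-0.6,0,0,0,-0.15,0.1,0,-0.3,0,0,0,-0.15,0,0,0,0,0,0,-0.15,0,0,0,0,0,0,-0.15])

```text
time: 16.6
ee_pos: [0.5024, -0.008, 0.0923]
tool_rot: [0.228, 2.752, -0.04]
ft_force: [0.4, -0.1, -1.0]
opening: 0.0443
```

```bash
python3 go.py 24.5 10 28.5
python3 - <<'E'
from p import *
f=grab('wrist','w11.png');cv2.imwrite('pics/w11c.png',f['img'][100:480])
E
```

```text
t 16.6 pos [ 0.5024 -0.008   0.0923] d cm [-0.6   0.01 -0.47] rot [-0.002  0.002 -0.   ] |rot| 0.003 F [ 0.4 -0.1 -1. ] open 0.0443
deck xyz mm [31.8 10.8 30.6] F deck [ 0.1 -0.  -1.1] cm per 1cm deck -x [-0.92  0.15 -0.37] -z [ 0.37 -0.06 -0.93]
```

View pics/w11c.png

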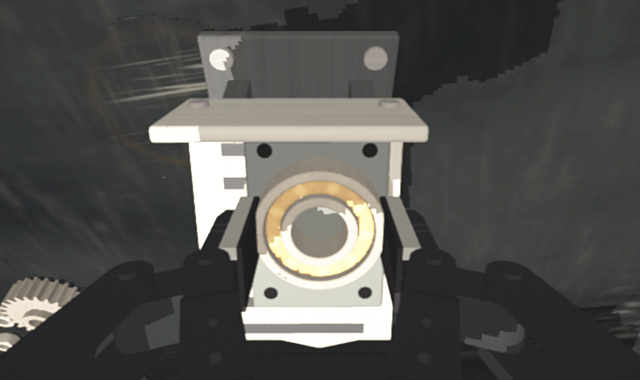

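The bearing (258–384) is centred on the plate (245–392), and the lip is ahead at row 140. Move down-slope and lower.

apply_moves(moves=[-0.3,0,-0.3,0,0,0,-0.15,-0.2,0.03,-0.1,0,0,0,-0.15,0,0,0,0,0,0,-0.15,0,0,0,0,0,0,-0.15])

```text
time: 17.05
ee_pos: [0.4977, -0.0075, 0.0889]
tool_rot: [0.227, 2.751, -0.039]
ft_force: [-0.3, -0.2, -1.1]
opening: 0.044
```

```bash
python3 go.py 24.2 10 26.5
```

```text
t 17.05 pos [ 0.4977 -0.0075  0.0889] d cm [-0.08 -0.04 -0.34] rot [-0.003  0.003 -0.001] |rot| 0.004 F [-0.3 -0.2 -1.1] open 0.044
deck xyz mm [26.2 10.6 29.3] F deck [-0.6 -0.2 -0.9] cm per 1cm deck -x [-0.92  0.15 -0.37] -z [ 0.37 -0.06 -0.93]
```

apply_moves(moves=[-0.08,0,-0.25,0,0.003,0,-0.15,-0.08,0,-0.1,0,0,0,-0.15,0,0,0,0,0,0,-0.15,0,0,0,0,0,0,-0.15])

```text
time: 17.45
ee_pos: [0.4969, -0.0075, 0.0861]
tool_rot: [0.228, 2.752, -0.039]
ft_force: [0.8, -0.1, -2.1]
opening: 0.0439
```

```bash
python3 go.py 24 10 26
```

```text
t 17.45 pos [ 0.4969 -0.0075  0.0861] d cm [-0.   -0.05 -0.11] rot [-0.003  0.001 -0.001] |rot| 0.003 F [ 0.8 -0.1 -2.1] open 0.0439
deck xyz mm [24.4 10.5 27. ] F deck [-0.   0.  -2.2] cm per 1cm deck -x [-0.92  0.15 -0.37] -z [ 0.37 -0.06 -0.93]
```

apply_moves(moves=[0,0,-0.15,0,0,0,-0.15,0,0,0,0,0,0,-0.15,0,0,0,0,0,0,-0.15])

```text
time: 17.75
ee_pos: [0.4973, -0.0074, 0.085]
tool_rot: [0.228, 2.752, -0.039]
ft_force: [0.6, 0.1, -2.0]
opening: 0.0441
```

apply_moves(moves=[-0.05,0,-0.15,0,0,0,-0.15,0,0,0,0,0,0,-0.15])

```text
time: 17.95
ee_pos: [0.4971, -0.0073, 0.0839]
tool_rot: [0.228, 2.751, -0.039]
ft_force: [-1.2, -0.1, -0.0]
opening: 0.0442
```

```bash
python3 go.py 24 10 26
python3 - <<'E'
from p import *
f=grab('wrist','w12.png'); T=(cloud(f)-O)@D*1000; H=T[...,2]
k=(H>35)&(H<43)&(T[...,0]>3)&(T[...,0]<50)&(abs(T[...,1]-10)<22)
print('top H',np.median(H[k]), np.percentile(T[k],[.5,99.5],axis=0).round(1),'slopes',np.linalg.lstsq(np.c_[T[k][:,:2],np.ones(k.sum())],H[k],rcond=None)[0].round(3))
E
```

```text
t 17.95 pos [ 0.4971 -0.0073  0.0839] d cm [-0.03 -0.06  0.11] rot [-0.003  0.003 -0.001] |rot| 0.004 F [-1.2 -0.1 -0. ] open 0.0442
deck xyz mm [23.8 10.6 24.9] F deck [-1.1 -0.3  0.4] cm per 1cm deck -x [-0.92  0.15 -0.37] -z [ 0.37 -0.06 -0.93]
top H 37.701874811763375 [[  3.3 -10.9  35.1]
 [ 46.5  31.7  41.6]] slopes [-0.0000e+00 -4.0000e-03  3.7576e+01]
```

Bearing top is at 37.7–38 mm and its far rim at 46.5 mm, so it is on the plate and at the lip. Release.

apply_moves(moves=[0,0,0,0,0,0,0.1,0,0,0,0,0,0,0.3,0,0,0,0,0,0,0.45,0,0,0,0,0,0,0.45,0,0,0,0,0,0,0.45])

```text
time: 18.5
ee_pos: [0.498, -0.0071, 0.0844]
tool_rot: [0.227, 2.75, -0.038]
ft_force: [-0.4, -0.4, 0.4]
opening: 0.0619
```

apply_moves(moves=[-0.37,0.06,0.93,0,0,0,0.45,-0.74,0.12,1.86,0,0,0,0.45,-0.74,0.12,1.86,0,0,0,0.45,-0.74,0.12,1.86,0,0,0,0.45,0,0,2,0,0,0,0.45,0,0,1,0,0,0,0.45,0,0,0,0,0,0,0.45,0,0,0,0,0,0,0.45])

```text
time: 19.3
ee_pos: [0.4698, -0.0027, 0.1823]
tool_rot: [0.226, 2.752, -0.039]
ft_force: [0.2, 0.3, 0.2]
opening: 0.0616
```

Run:
```python
from p import *
for n in('scene','wrist'):
    f=grab(n,'f_%s.png'%n); T=(cloud(f)-O)@D*1000; H=T[...,2]; X,Y=T[...,0],T[...,1]
    k=(H>34.5)&(H<42)&(X>2)&(X<60)&(abs(Y)<45)
    print(n,'bearing',np.percentile(T[k],[.5,99.5],axis=0).round(1).tolist(),np.median(H[k]).round(1),cv2.minEnclosingCircle(T[k][:,:2].astype(np.float32)),np.linalg.lstsq(np.c_[T[k][:,:2],np.ones(k.sum())],H[k],rcond=None)[0].round(3))
    k=(H>21)&(H<27)&(X>2)&(X<95)&(abs(Y)<45); print(' plate',np.percentile(T[k],[.5,99.5],axis=0).round(1).tolist(),cv2.minAreaRect(T[k][:,:2].astype(np.float32)))
    k=(H>8)&(H<15)&(X>1)&(X<70)&(abs(Y)<45); print(' low y',np.percentile(T[k][:,:2],[1,99],axis=0).round(1).tolist(),k.sum())
    a=f['img']; 
    if n=='scene': A=cv2.resize(a[200:320,240:390],(500,400),interpolation=cv2.INTER_CUBIC)
cv2.imwrite('pics/fc.png',np.vstack([A, cv2.resize(a,(500,375))])[:600])
s=manip.get_state();print(s['time'],s['ee_pos'])
```

```text
scene bearing [[2.3, -13.0, 34.5], [46.3, 33.0, 40.6]] 37.4 ((23.78864860534668, 10.10854721069336), 24.064359664916992) [-4.0000e-03  6.0000e-03  3.7345e+01]
 plate [[2.5, -19.6, 21.2], [79.5, 37.8, 26.8]] ((40.694183349609375, 8.961732864379883), (77.59404754638672, 58.1680793762207), 0.5651686191558838)
 low y [[12.2, -21.0], [51.4, -13.0]] 56
wrist bearing [[2.2, -10.9, 34.7], [46.2, 34.1, 40.0]] 37.6 ((23.92807960510254, 11.622878074645996), 23.68290138244629) [0.0000e+00 1.0000e-03 3.7371e+01]
 plate [[2.9, -16.9, 22.8], [79.4, 38.7, 26.4]] ((41.315330505371094, 10.932340621948242), (77.54049682617188, 56.108062744140625), 0.2405124306678772)
 low y [[27.1, -18.3], [37.5, 41.3]] 4
19.4 [ 0.46955569 -0.00268211  0.18181141]
```

View pics/fc.png

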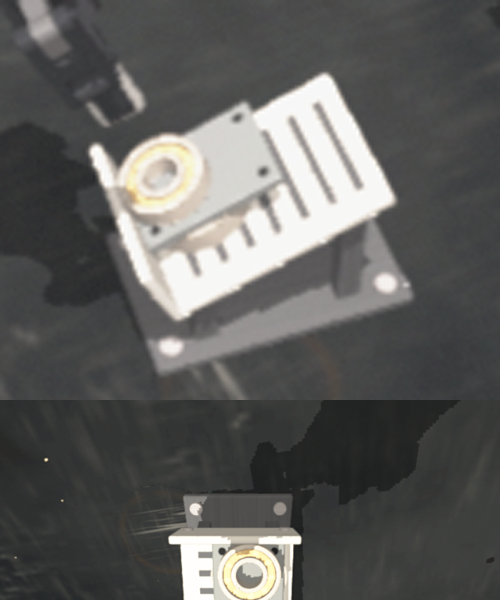

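The stack is in place: small bearing at x of about 23 and y of about 10–11, flat. The plate is flat to the lip, and the low bearing's visible rim is at y = −21, as expected for its centre at +10. Handing in.

```bash
python3 -c "
from workcell import manip; print(manip.job_done())"
```

```text
the job is handed in; nothing more can be done
None
```

I laid the plate on the lower bearing with its short edge on the lip and let go. Then I laid the smaller bearing on the plate against the lip, let go, backed the arm clear and handed in at about 19.4 s.

Last checks (scene and wrist cameras, deck frame):

| Item | Along the slope (x) | Across (y) | Height and tilt |
|---|---|---|---|
| Plate | Far edge at 79.5 mm, so its centre is at about 39.5–40 mm | About 9–11 mm | Yaw under 0.6°. Before the bearing was placed, its top was at about 24.5 mm with tilt under 0.002 rad |
| Smaller bearing | Far rim at 46.3 mm, so its centre is at about 23 mm | About 10–11.5 mm | Top at about 37.5 mm; tilt under 0.01 rad |
| Lower bearing | Not re-measured | Visible rim at −21 mm, which matches its starting centre of about +10 mm | Not re-measured |

- **Camera disagreement:** the scene and wrist cameras differ by 1.5–2 mm across the slope, which is within their calibration and well inside the 12 mm limit.
- **Lower bearing:** by the end it was mostly hidden, so that check rests on a few rim pixels.
- **Gauge and gear:** I did not measure them again at the end. No contact force appeared while the arm moved past them.

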